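Tap the parts-bin lids shut, shortest stack first

TASK

Close up the parts bins for the night: with the fingertips alone, lightly press down on the black thumb pad of each lid until that lid is fully shut, first on the shortest stack, then the middle-height one, then the tallest. Press gently, do not lift any lid further open, and leave the mug, socket, spanner and screwdriver where they are.

Things in the scene. Friction and masses are not known exactly. Their poses are not given: they have to be found in the camera images.
- stack_low: The shortest stack: 1 clear plastic parts bin high, 140 mm (its x) by 100 mm (its y) by 50 mm tall, fixed to the shelf. Origin at the centre of its underside; its -x side is the front, roughly towards the robot. The stacks stand side by side in any order, at least 0.14 m apart centre to centre across the shelf, each turned a little, on a thin black rubber mat.
- lid_low (a joint): Grey flap lid of the shortest stack: a flat plate 140 x 104 x 4 mm with a 12 mm tab at the front, hinged along the rear (+x) top edge. 0 = shut flat on the bin (a hard stop, so approach it slowly), positive = front edge raised, rad; it starts 0.25 to 0.5 ajar. A stiff friction hinge keeps it where it is left, shut or ajar; about 0.12 N m moves it, some 1 to 2 N near the front, and nothing springs back.
- pad_low: Black rubber thumb pad on the lid of the shortest stack, 54 mm (its x, along the lid) by 36 mm (its y), standing 6 mm proud of the lid and moving with it; it is soft and squashes up to 4 mm under a finger (2.5 N per mm). Origin at its underside centre, on the lid's upper face on the centre line, 110 mm forward of the hinge; the pad spans 83 to 137 mm from the hinge.
- low_spot (a point): Centre of that pad's upper face, 10 mm above the lid's underside; when the lid is shut and the pad not squashed it is 60 mm above the shelf.
- low_hinge (a point): Middle of the hinge line of that lid, fixed, 50 mm above the shelf at the centre of the shortest stack's rear top edge; its x axis points rearwards, away from the lid; the hinge runs along its y axis.
- stack_mid: The middle stack: 2 clear plastic parts bins high, 140 mm (its x) by 100 mm (its y) by 100 mm tall, fixed to the shelf. Origin at the centre of its underside; its -x side is the front, roughly towards the robot. The stacks stand side by side in any order, at least 0.14 m apart centre to centre across the shelf, each turned a little, on a thin black rubber mat.
- lid_mid (a joint): Grey flap lid of the middle stack: a flat plate 140 x 104 x 4 mm with a 12 mm tab at the front, hinged along the rear (+x) top edge. 0 = shut flat on the bin (a hard stop, so approach it slowly), positive = front edge raised, rad; it starts 0.25 to 0.5 ajar. A stiff friction hinge keeps it where it is left, shut or ajar; about 0.12 N m moves it, some 1 to 2 N near the front, and nothing springs back.
- pad_mid: Black rubber thumb pad on the lid of the middle stack, 54 mm (its x, along the lid) by 36 mm (its y), standing 6 mm proud of the lid and moving with it; it is soft and squashes up to 4 mm under a finger (2.5 N per mm). Origin at its underside centre, on the lid's upper face on the centre line, 110 mm forward of the hinge; the pad spans 83 to 137 mm from the hinge.
- mid_spot (a point): Centre of that pad's upper face, 10 mm above the lid's underside; when the lid is shut and the pad not squashed it is 110 mm above the shelf.
- mid_hinge (a point): Middle of the hinge line of that lid, fixed, 100 mm above the shelf at the centre of the middle stack's rear top edge; its x axis points rearwards, away from the lid; the hinge runs along its y axis.
- stack_tall: The tallest stack: 3 clear plastic parts bins high, 140 mm (its x) by 100 mm (its y) by 150 mm tall, fixed to the shelf. Origin at the centre of its underside; its -x side is the front, roughly towards the robot. The stacks stand side by side in any order, at least 0.14 m apart centre to centre across the shelf, each turned a little, on a thin black rubber mat.
- lid_tall (a joint): Grey flap lid of the tallest stack: a flat plate 140 x 104 x 4 mm with a 12 mm tab at the front, hinged along the rear (+x) top edge. 0 = shut flat on the bin (a hard stop, so approach it slowly), positive = front edge raised, rad; it starts 0.25 to 0.5 ajar. A stiff friction hinge keeps it where it is left, shut or ajar; about 0.12 N m moves it, some 1 to 2 N near the front, and nothing springs back.
- pad_tall: Black rubber thumb pad on the lid of the tallest stack, 54 mm (its x, along the lid) by 36 mm (its y), standing 6 mm proud of the lid and moving with it; it is soft and squashes up to 4 mm under a finger (2.5 N per mm). Origin at its underside centre, on the lid's upper face on the centre line, 110 mm forward of the hinge; the pad spans 83 to 137 mm from the hinge.
- tall_spot (a point): Centre of that pad's upper face, 10 mm above the lid's underside; when the lid is shut and the pad not squashed it is 160 mm above the shelf.
- tall_hinge (a point): Middle of the hinge line of that lid, fixed, 150 mm above the shelf at the centre of the tallest stack's rear top edge; its x axis points rearwards, away from the lid; the hinge runs along its y axis.
- mug: White ceramic mug of bolts, 80 mm across, 90 mm tall, handle to its -y; loose, off to the right. Origin under its centre. Leave alone.
- socket: Chrome socket standing on end, 28 mm across, 34 mm tall; loose, behind and to the left of the stacks. Origin under its centre. Leave alone.
- spanner: Steel spanner about 200 mm long lying flat to the left of the stacks, along its own x. Leave alone.
- screwdriver: Blue-handled screwdriver lying flat behind the stacks, along its own x. Leave alone.
Things that resemble listed ones, but are neither listed nor needed, are in the scene too. What is shaped like the stack_low but red is not meant.

How it is judged:
By the outcome, as a careful person would: the job done as asked, in the order asked, and still so for the second after the job is handed in, with the robot touching nothing.
It also fails if it takes over 58 s, if anything falls off the work surface, if the arm or the gripper's body presses on something with over 40 N, if the wrist force passes 120 N, or if a joint passes its speed limit or range.

ROBOT

A 7-joint arm with a two-finger parallel gripper is mounted at the origin on the work surface. World frame = base frame: x ahead of the robot, y to its left, z up, the work surface at z = 0. Lengths are in m, angles in rad, forces in N, time in s.
With the tool pointing down it reaches from about 0.425 to 0.875 m from the base axis. Payload 8.4 kg.
Tool frame: the origin (TCP) lies at the very end of the fingers, on their centre line; the grasp point (between the pads) lies 19 mm behind it (ctrl.grasp_offset is the distance from the TCP to the grasp point, in m); z points along the fingers, y is the line along which they close (so a half turn about z gives the same grasp; the last joint's range is limited). The gripper opens to 87 mm and grips with 3 to 60 N. Pads are 19 mm wide; open, the fingers measure 117 mm over their backs; the gripper's body (75 mm by 190 mm) begins 51 mm behind the grasp point.
Start: joints at [-1.391, 0.333, 0.04, 1.465, -0.013, 1.343, -0.059], TCP at [0.179, 0.625, 0.194] pointing down, gripper open.
Joint ranges: [-2.58, 2.58], [-0.38, 2.09], [-1.3, 1.39], [0.25, 2.4], [-1.5, 4.64], [0.08, 2.09], [-2.65, 2.65]. Speed limits (rad/s): [2.22, 2.22, 2.79, 2.79, 3.14, 3.14, 3.14].

INTERFACE

Orientations are given as a unit quaternion [w, x, y, z].
In Python, from workcell import ctrl gives the robot as it stands. The module is installed in compiled form; this text tells all that it offers.
- The arm moves only by the tool carry_out, never from a script. Its argument "commands" is a list of rows, each an object with "dp": the shift along the world's x, y, z as a fraction of full scale, a list of three; "rot": the turn, a rotation vector about the world's x, y, z as a fraction of full scale, a list of three. A call has exactly 10 rows; each row shifts and turns the commanded pose from where the row before left it; what a row does not reach is not made up. Full scale, the value 1, is 10 cm for a shift and 0.5 rad for a turn. A row lasts 1/12 s, in which the tool goes at most 41.7 mm and 7.16 degrees, less where a joint would pass 70% of its speed; a pose out of reach is approached as far as the arm can. A call with a number of a shift or a turn outside -1 to 1 is refused whole. A call with a gripper value outside its range is refused whole. "claw" is the finger opening in mm, from 0 to 87, set as the call begins (left out, the last holds). The fingers move at their own pace and stop on an object; the grip force is fixed at half the most. Time passes only in rows, so rows that do not move let the fingers close, or fill a call up. It gives the time, the measured TCP pose, the force, the opening and the grip force at its end, in the units of the state.
- ctrl.get_obs(): the state, without advancing time (a new reading comes with each control period).
- ctrl.camera(name): name is "side" or "top" or "wrist"; returns a dict with "color" (480x640x3 uint8, red, green, blue), "fovy" (degrees; the focal length in pixels is half the picture's height over the tangent of half this angle, whatever the lens; pixels are square), "cx", "cy" (the principal point, pixels), "world_to_cam" (4x4, takes a point from world to camera coordinates); the wrist camera has in their place "T_tool_cam" (4x4, takes a point from camera to tool coordinates, whose origin is the TCP and whose axes are the flange's). Camera axes: x right, y down, z forward; pixel columns grow to the right and rows downward; lengths in m; the calibration is good to about 2 mm. A picture is of the moment at which its call begins: read the wrist's pose just before it. There is no depth.
- ctrl.hand_in(): hands the job in; it is judged then, once.
The state is a dict: "t": time; "joint_positions": joint angles; "joint_velocities": joint speeds; "effort": joint torques, N m; "ee_pos": TCP position; "tool_rot": TCP orientation; "force": force on the tool from outside, world axes, zero at the start; "ft_torque": the same for the moment, N m; "finger_gap": finger opening in m; "grasp_force": force on a finger pad.
Only numpy, scipy, OpenCV 4.12 (cv2) and the standard library are available. Lean on these libraries where they do the work, as an engineer would, in place of code of your own. Each camera call takes 0.05 s, during which the arm holds its last target. There are 200 camera calls.

## Working session

There is one attempt and no reset: what is moved stays moved. The work goes in short steps, Python scripts to look and compute and a tool call to move; the robot and the scene stay as the last step left them, time stands still between calls to the robot, and variables do not carry over. Pictures are saved under pics/ and viewed, at most 10 in all, crops included, and the job is handed in when it is done.

Besides the shell and the picture viewer there is one more tool, called after "Call:" as name(argument=value, ...) on one line, values as JSON. carry_out: Moves the arm, as the interface text tells. Shift numbers are shares of 10 cm and turn numbers shares of 0.5 rad, none past 1 either way. Its arguments: {"type":"object","properties":{"commands":{"type":"array","items":{"type":"object","properties":{"dp":{"type":"array","items":{"type":"number"}},"rot":{"type":"array","items":{"type":"number"}}}}},"claw":{"type":"number"}},"required":["commands"]}

```bash
mkdir -p pics; python3 - <<'E'
from workcell import ctrl
import cv2,pickle,numpy as np
o=ctrl.get_obs();print({k:np.round(v,3) for k,v in o.items()})
d={}
for n in("top","side"):
    c=ctrl.camera(n);d[n]=c;cv2.imwrite(f"pics/{n}0.png",c["color"][...,::-1]);print(n,c["fovy"],c["cx"],c["cy"],np.round(c["world_to_cam"],3).tolist())
pickle.dump(d,open("c0.pkl","wb"))
E
```

```text
{'t': np.float64(0.0), 'joint_positions': array([-1.391,  0.334,  0.04 ,  1.466, -0.013,  1.343, -0.058]), 'joint_velocities': array([ 0.001,  0.   , -0.001,  0.001,  0.   ,  0.002,  0.001]), 'effort': array([-1.0000e-03, -6.5636e+01,  1.3350e+00, -4.0380e+01, -6.0000e-02,
        4.5000e-02,  0.0000e+00]), 'ee_pos': array([0.179, 0.624, 0.193]), 'tool_rot': array([-0.   ,  0.139,  0.99 , -0.001]), 'force': array([-0.058,  0.372,  0.115]), 'ft_torque': array([-0.009,  0.029, -0.002]), 'grasp_force': np.float64(0.0), 'finger_gap': np.float64(0.087)}
top 53.34992065906818 314.98778858658255 233.31558728953496 [[0.016, -1.0, 0.012, 0.076], [-0.997, -0.017, -0.074, 0.542], [0.074, -0.01, -0.997, 1.188], [0.0, 0.0, 0.0, 1.0]]
side 45.74341789318334 314.5480361254247 236.41631789219113 [[0.845, -0.535, -0.023, -0.416], [-0.319, -0.468, -0.824, 0.322], [0.43, 0.703, -0.566, 1.324], [0.0, 0.0, 0.0, 1.0]]
```

View pics/top0.png

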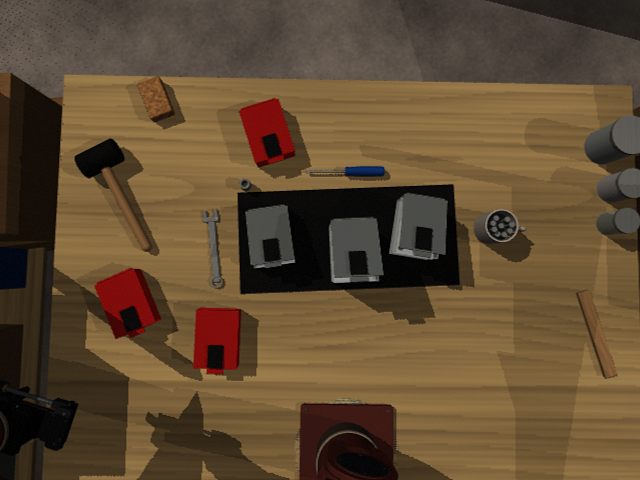

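View pics/side0.png

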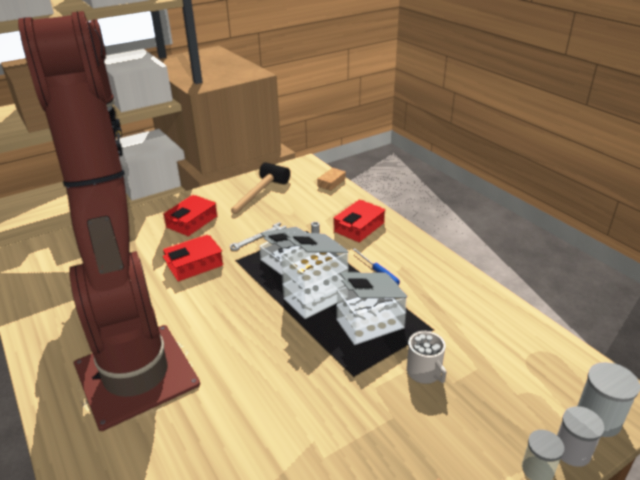

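The top view shows three grey lids, at about (270,237), (355,250) and (420,227), with black pads at (272,250), (357,262) and (424,238). I'll enlarge both views to tell the heights and corners.

```bash
python3 - <<'E'
import cv2
a=cv2.imread("pics/top0.png")[180:300,230:465];b=cv2.imread("pics/side0.png")[215:375,225:455]
cv2.imwrite("pics/tc.png",cv2.resize(a,None,fx=3.4,fy=3.4,interpolation=cv2.INTER_CUBIC))
cv2.imwrite("pics/sc.png",cv2.resize(b,None,fx=3.4,fy=3.4,interpolation=cv2.INTER_CUBIC))
E
```

```text
(no output)
```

View pics/tc.png

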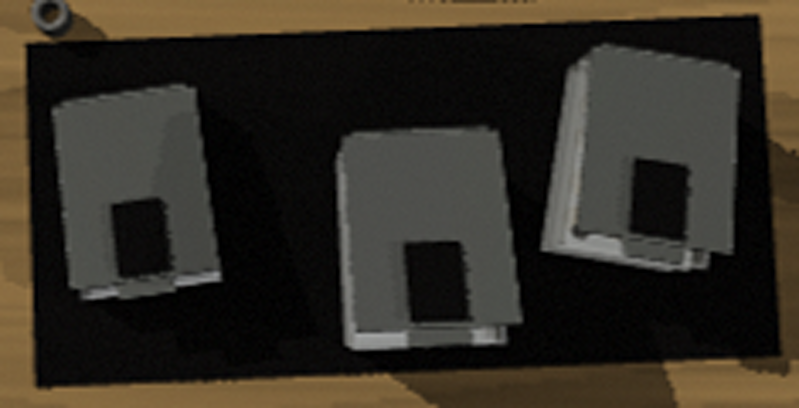

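View pics/sc.png

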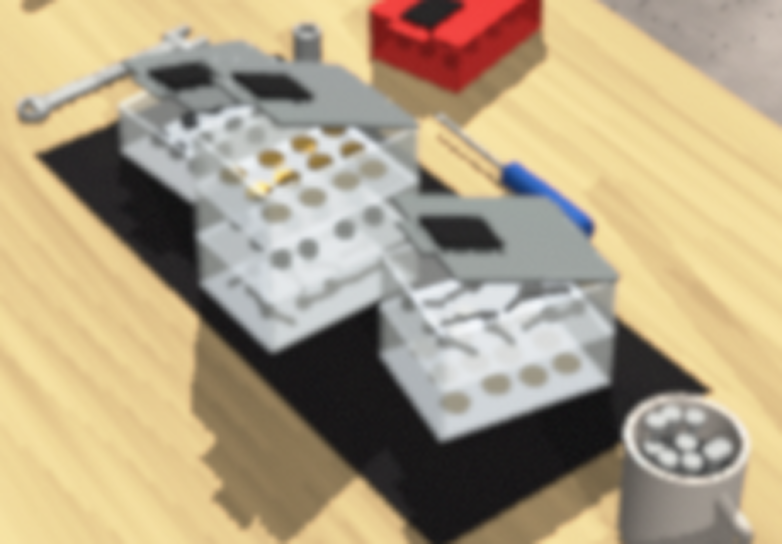

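Side crop: the left stack is 1 bin high (low), the centre one 3 (tall) and the right one 2 (mid). Their pads are near (184,76), (272,86) and (462,232) in that crop. Next I'll triangulate.

```bash
cat >geo.py <<'E'
import numpy as np,cv2
def ray(c,p):
    f=240/np.tan(np.radians(c["fovy"]/2));W=c["world_to_cam"];R,t=W[:3,:3],W[:3,3]
    d=R.T@np.array([(p[0]-c["cx"])/f,(p[1]-c["cy"])/f,1]);return -R.T@t,d/np.linalg.norm(d)
def onz(c,p,z):
    o,d=ray(c,p);return o+d*(z-o[2])/d[2]
def tri(c1,p1,c2,p2):
    o,d=ray(c1,p1);q,e=ray(c2,p2);s=np.linalg.lstsq(np.c_[d,-e],q-o,rcond=None)[0]
    a,b=o+s[0]*d,q+s[1]*e;return (a+b)/2,np.linalg.norm(a-b)
def blob(c,p,thr,box=16):
    g=cv2.cvtColor(c["color"],cv2.COLOR_RGB2GRAY);x,y=map(int,p)
    n,l,st,ce=cv2.connectedComponentsWithStats((g[y-box:y+box,x-box:x+box]<thr).astype(np.uint8),connectivity=4)
    k=l[box,box];return ce[k]+[x-box,y-box],st[k,4]
E
python3 - <<'E'
import pickle,numpy as np
from geo import *
d=pickle.load(open("c0.pkl","rb"));T,S=d["top"],d["side"]
cv=lambda p,o:(np.array(p)+.5)/3.4-.5+o
ot,os=np.array([230,180]),np.array([225,215])
D=dict(low=(.05,[(53,107),(193,86)],[(112,202),(162,197),(171,272),(121,277)],[(150,70),(193,60),(218,80),(178,92)]),
mid=(.10,[(598,45),(740,70)],[(634,158),(689,165),(685,240),(632,233)],[(417,216),(480,218),(504,248),(445,247)]),
tall=(.15,[(347,133),(497,127)],[(405,242),(462,240),(468,319),(411,322)],[(230,73),(280,72),(315,100),(262,98)]))
for n,(H,re,pt,ps) in D.items():
    A,B=[onz(T,cv(p,ot),H+.004) for p in re];h=(A+B)/2;e=A-B
    yaw=np.arctan2(-e[0],e[1])
    mt,ms=cv(np.mean(pt,0),ot),cv(np.mean(ps,0),os)
    bt,bs=blob(T,mt,45),blob(S,ms,80)
    for a,b in((mt,ms),(bt[0],bs[0])):
        P,g=tri(T,a,S,b);v=P-h;v[2]=P[2]-H
        fx=-np.array([np.cos(yaw),np.sin(yaw)])
        print(n,"hinge",h.round(4),"w",np.linalg.norm(e).round(4),"yaw",yaw.round(3),"spot",P.round(4),"gap",g.round(4),"fwd",(v[:2]@fx).round(4),"lat",(v[1]*fx[0]-v[0]*fx[1]).round(4),"dist",np.linalg.norm(v).round(4),"th",(np.arctan2(v[2],v[:2]@fx)-np.arctan2(.01,.11)).round(3))
    print(mt,bt,ms,bs, "shut spot",(h[:2]+.11*fx).round(4))
E
```

```text
low hinge [0.5982 0.2076 0.054 ] w 0.1023 yaw 0.168 spot [0.4949 0.1893 0.09  ] gap 0.0009 fwd 0.1049 lat 0.0008 dist 0.1123 th 0.274
low hinge [0.5982 0.2076 0.054 ] w 0.1023 yaw 0.168 spot [0.4939 0.1899 0.089 ] gap 0.0017 fwd 0.1058 lat 0.0 dist 0.1128 th 0.263
[271.26470588 249.35294118] (array([271.10364146, 249.63865546]), np.int32(357)) [278.98529412 236.85294118] (array([278.44, 237.16]), np.int32(100)) shut spot [0.4897 0.1893]
mid hinge [ 0.6259 -0.1764  0.104 ] w 0.1004 yaw -0.158 spot [ 0.524  -0.1602  0.1445] gap 0.0006 fwd 0.1032 lat 0.0 dist 0.1124 th 0.316
mid hinge [ 0.6259 -0.1764  0.104 ] w 0.1004 yaw -0.158 spot [ 0.5237 -0.1597  0.1434] gap 0.0008 fwd 0.1035 lat -0.0004 dist 0.1123 th 0.306
[423.76470588 238.17647059] (array([423.45040214, 238.27345845]), np.int32(373)) [360.38235294 282.95588235] (array([360.11428571, 283.22285714]), np.int32(175)) shut spot [ 0.5173 -0.1591]
tall hinge [ 5.668e-01 -1.000e-04  1.540e-01] w 0.0996 yaw 0.057 spot [ 0.4658 -0.0052  0.203 ] gap 0.0016 fwd 0.1011 lat -0.0006 dist 0.1141 th 0.393
tall hinge [ 5.668e-01 -1.000e-04  1.540e-01] w 0.0996 yaw 0.057 spot [ 0.4656 -0.0054  0.2024] gap 0.0004 fwd 0.1013 lat -0.0005 dist 0.114 th 0.387
[358.02941176 262.22058824] (array([357.94749403, 262.53937947]), np.int32(419)) [304.57352941 239.86764706] (array([304.77586207, 240.11206897]), np.int32(116)) shut spot [ 0.4569 -0.0064]
```

Call:
carry_out(claw=0, commands=[{"dp": [0.157, -0.217, 0], "rot": [0, 0, -0.112]}, {"dp": [0.157, -0.217, 0], "rot": [0, 0, -0.112]}, {"dp": [0.157, -0.217, 0], "rot": [0, 0, -0.112]}, {"dp": [0.157, -0.217, 0], "rot": [0, 0, -0.112]}, {"dp": [0.157, -0.217, 0], "rot": [0, 0, -0.112]}, {"dp": [0.157, -0.217, 0], "rot": [0, 0, -0.112]}, {"dp": [0.157, -0.217, 0], "rot": [0, 0, -0.112]}, {"dp": [0.157, -0.217, 0], "rot": [0, 0, -0.112]}, {"dp": [0.157, -0.217, 0], "rot": [0, 0, -0.112]}, {"dp": [0.157, -0.217, 0], "rot": [0, 0, -0.112]}])

```text
t: 0.93
ee_pos: [0.3369, 0.406, 0.1935]
tool_rot: [-0.0, 0.409, 0.912, -0.0]
force: [0.8, 0.3, -0.2]
finger_gap: 0.0281
grasp_force: 0.0
```

Call:
carry_out(commands=[{"dp": [0.157, -0.217, -0.06], "rot": [0, 0, -0.112]}, {"dp": [0.157, -0.217, -0.06], "rot": [0, 0, -0.112]}, {"dp": [0.157, -0.217, -0.06], "rot": [0, 0, -0.112]}, {"dp": [0.157, -0.217, -0.06], "rot": [0, 0, -0.112]}, {"dp": [0.157, -0.217, -0.06], "rot": [0, 0, -0.112]}, {"dp": [0.157, -0.217, -0.06], "rot": [0, 0, -0.112]}, {"dp": [0.157, -0.217, -0.06], "rot": [0, 0, -0.112]}, {"dp": [0.157, -0.217, -0.06], "rot": [0, 0, -0.112]}, {"dp": [0.157, -0.217, -0.06], "rot": [0, 0, -0.112]}, {"dp": [0, 0, 0], "rot": [0, 0, -0.112]}])

```text
t: 1.77
ee_pos: [0.4799, 0.2058, 0.1388]
tool_rot: [0.001, 0.648, 0.762, -0.001]
force: [-1.0, -0.6, 0.7]
finger_gap: 0.0004
grasp_force: 0.0
```

Call:
carry_out(commands=[{"dp": [0.03, -0.035, 0]}, {"dp": [0.03, -0.035, -0.05]}, {"dp": [0.03, -0.035, -0.05]}, {"dp": [0.03, -0.035, -0.06]}, {"dp": [0.015, -0.02, -0.06]}, {"dp": [0, 0, -0.06]}, {"dp": [0, 0, -0.06]}, {"dp": [0, 0, -0.04]}, {"dp": [0, 0, -0.02]}, {"dp": [0, 0, 0]}])

```text
invalid input at $.commands[0]: expected keys dp, rot
```

Call:
carry_out(commands=[{"dp": [0, 0, -0.02]}, {"dp": [0, 0, -0.02]}, {"dp": [0, 0, -0.02]}, {"dp": [0, 0, -0.02]}, {"dp": [0, 0, -0.02]}, {"dp": [0, 0, -0.02]}, {"dp": [-0.003, 0, -0.02]}, {"dp": [-0.003, 0, -0.02]}, {"dp": [-0.003, 0, -0.02]}, {"dp": [-0.003, 0, -0.02]}])

```text
invalid input at $.commands[0]: expected keys dp, rot
```

Call:
carry_out(commands=[{"dp": [0.03, -0.035, 0], "rot": [0, 0, 0]}, {"dp": [0.03, -0.035, -0.05], "rot": [0, 0, 0]}, {"dp": [0.03, -0.035, -0.05], "rot": [0, 0, 0]}, {"dp": [0.03, -0.035, -0.06], "rot": [0, 0, 0]}, {"dp": [0.015, -0.02, -0.06], "rot": [0, 0, 0]}, {"dp": [0, 0, -0.06], "rot": [0, 0, 0]}, {"dp": [0, 0, -0.06], "rot": [0, 0, 0]}, {"dp": [0, 0, -0.04], "rot": [0, 0, 0]}, {"dp": [0, 0, -0.02], "rot": [0, 0, 0]}, {"dp": [0, 0, 0], "rot": [0, 0, 0]}])

```text
t: 2.6
ee_pos: [0.4903, 0.1967, 0.0991]
tool_rot: [-0.0, 0.644, 0.765, -0.0]
force: [-0.4, 0.5, 0.2]
finger_gap: 0.0002
grasp_force: 0.0
```

Call:
carry_out(commands=[{"dp": [0, 0, -0.02], "rot": [0, 0, 0]}, {"dp": [0, 0, -0.02], "rot": [0, 0, 0]}, {"dp": [0, 0, -0.02], "rot": [0, 0, 0]}, {"dp": [0, 0, -0.02], "rot": [0, 0, 0]}, {"dp": [0, 0, -0.02], "rot": [0, 0, 0]}, {"dp": [0, 0, -0.02], "rot": [0, 0, 0]}, {"dp": [-0.003, 0, -0.02], "rot": [0, 0, 0]}, {"dp": [-0.003, 0, -0.02], "rot": [0, 0, 0]}, {"dp": [-0.003, 0, -0.02], "rot": [0, 0, 0]}, {"dp": [-0.003, 0, -0.02], "rot": [0, 0, 0]}])

```text
t: 3.43
ee_pos: [0.4894, 0.1966, 0.0794]
tool_rot: [-0.0, 0.644, 0.765, -0.0]
force: [0.2, -0.6, -1.0]
finger_gap: 0.0002
grasp_force: 0.0
```

Call:
carry_out(commands=[{"dp": [0, 0, 0.05], "rot": [0, 0, 0]}, {"dp": [0, 0, 0.05], "rot": [0, 0, 0]}, {"dp": [0.01, -0.035, 0], "rot": [0, 0, 0]}, {"dp": [0.01, -0.035, 0], "rot": [0, 0, 0]}, {"dp": [0, 0, -0.03], "rot": [0, 0, 0]}, {"dp": [0, 0, -0.03], "rot": [0, 0, 0]}, {"dp": [0, 0, -0.02], "rot": [0, 0, 0]}, {"dp": [0, 0, -0.02], "rot": [0, 0, 0]}, {"dp": [0, 0, 0], "rot": [0, 0, 0]}, {"dp": [0, 0, 0], "rot": [0, 0, 0]}])

```text
t: 4.27
ee_pos: [0.4913, 0.1896, 0.0794]
tool_rot: [-0.0, 0.644, 0.765, -0.0]
force: [0.2, 0.2, 0.7]
finger_gap: 0.0001
grasp_force: 0.0
```

```bash
python3 - <<'E'
from workcell import ctrl
import cv2,numpy as np
o=ctrl.get_obs();print(o["ee_pos"],o["force"])
a=ctrl.camera("top")["color"][180:300,230:465,::-1];b=ctrl.camera("side")["color"][200:330,225:455,::-1]
r=lambda i:cv2.resize(i,(590,int(i.shape[0]*590/i.shape[1])),interpolation=cv2.INTER_CUBIC)
i=np.vstack([r(a),r(b)]);print(i.shape);cv2.imwrite("pics/p1.png",i[:600])
E
```

```text
[0.49131461 0.18955023 0.07938397] [0.21062878 0.18194469 0.65573927]
(634, 590, 3)
```

View pics/p1.png

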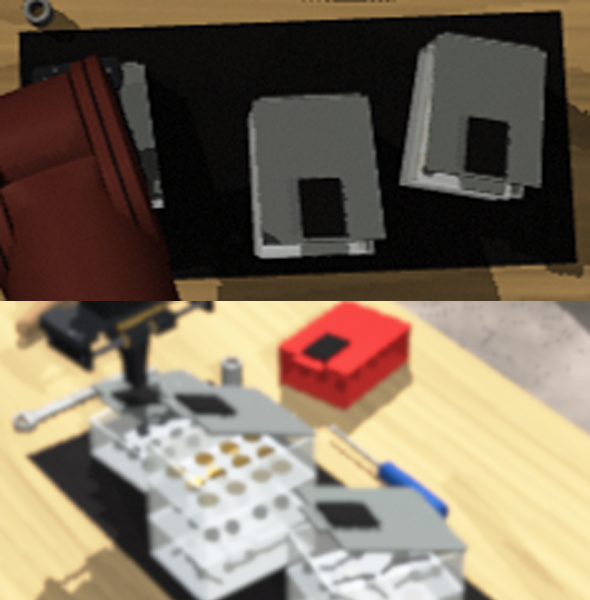

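The picture shows the fingertips on the low pad, near (135,390), and the other stacks untouched. I'll press on.

Call:
carry_out(commands=[{"dp": [-0.002, 0, -0.016], "rot": [0, 0, 0]}, {"dp": [-0.002, 0, -0.016], "rot": [0, 0, 0]}, {"dp": [-0.002, 0, -0.016], "rot": [0, 0, 0]}, {"dp": [-0.002, 0, -0.016], "rot": [0, 0, 0]}, {"dp": [-0.002, 0, -0.016], "rot": [0, 0, 0]}, {"dp": [-0.002, 0, -0.016], "rot": [0, 0, 0]}, {"dp": [0, 0, -0.016], "rot": [0, 0, 0]}, {"dp": [0, 0, -0.016], "rot": [0, 0, 0]}, {"dp": [0, 0, -0.016], "rot": [0, 0, 0]}, {"dp": [0, 0, -0.016], "rot": [0, 0, 0]}])

```text
t: 5.2
ee_pos: [0.4903, 0.1896, 0.0635]
tool_rot: [-0.0, 0.644, 0.765, 0.0]
force: [-0.2, 0.2, 0.9]
finger_gap: 0.0006
grasp_force: 0.3
```

Call:
carry_out(commands=[{"dp": [0, 0, -0.005], "rot": [0, 0, 0]}, {"dp": [0, 0, -0.005], "rot": [0, 0, 0]}, {"dp": [0, 0, -0.005], "rot": [0, 0, 0]}, {"dp": [0, 0, -0.005], "rot": [0, 0, 0]}, {"dp": [0, 0, -0.005], "rot": [0, 0, 0]}, {"dp": [0, 0, -0.005], "rot": [0, 0, 0]}, {"dp": [0, 0, -0.005], "rot": [0, 0, 0]}, {"dp": [0, 0, 0], "rot": [0, 0, 0]}, {"dp": [0, 0, 0], "rot": [0, 0, 0]}, {"dp": [0, 0, 0], "rot": [0, 0, 0]}])

```text
t: 6.03
ee_pos: [0.4903, 0.1896, 0.0602]
tool_rot: [-0.0, 0.644, 0.765, -0.0]
force: [-0.5, -0.1, 1.0]
finger_gap: 0.0003
grasp_force: 0.2
```

Call:
carry_out(commands=[{"dp": [0, 0, -0.004], "rot": [0, 0, 0]}, {"dp": [0, 0, -0.004], "rot": [0, 0, 0]}, {"dp": [0, 0, -0.004], "rot": [0, 0, 0]}, {"dp": [0, 0, -0.004], "rot": [0, 0, 0]}, {"dp": [0, 0, 0], "rot": [0, 0, 0]}, {"dp": [0, 0, 0], "rot": [0, 0, 0]}, {"dp": [0, 0, 0], "rot": [0, 0, 0]}, {"dp": [0, 0, 0], "rot": [0, 0, 0]}, {"dp": [0, 0, 0], "rot": [0, 0, 0]}, {"dp": [0, 0, 0], "rot": [0, 0, 0]}])

```text
t: 6.87
ee_pos: [0.4903, 0.1896, 0.0585]
tool_rot: [-0.0, 0.644, 0.765, -0.0]
force: [-0.6, -0.7, 0.6]
finger_gap: 0.0004
grasp_force: 0.2
```

Call:
carry_out(commands=[{"dp": [0, 0, -0.004], "rot": [0, 0, 0]}, {"dp": [0, 0, -0.004], "rot": [0, 0, 0]}, {"dp": [0, 0, -0.004], "rot": [0, 0, 0]}, {"dp": [0, 0, 0], "rot": [0, 0, 0]}, {"dp": [0, 0, 0], "rot": [0, 0, 0]}, {"dp": [0, 0, 0], "rot": [0, 0, 0]}, {"dp": [0, 0, 0], "rot": [0, 0, 0]}, {"dp": [0, 0, 0], "rot": [0, 0, 0]}, {"dp": [0, 0, 0], "rot": [0, 0, 0]}, {"dp": [0, 0, 0], "rot": [0, 0, 0]}])

```text
t: 7.7
ee_pos: [0.4903, 0.1896, 0.0573]
tool_rot: [-0.0, 0.644, 0.765, -0.0]
force: [0.1, 0.4, -0.6]
finger_gap: 0.0008
grasp_force: 0.2
```

Call:
carry_out(commands=[{"dp": [0, 0, -0.004], "rot": [0, 0, 0]}, {"dp": [0, 0, -0.004], "rot": [0, 0, 0]}, {"dp": [0, 0, -0.004], "rot": [0, 0, 0]}, {"dp": [0, 0, 0], "rot": [0, 0, 0]}, {"dp": [0, 0, 0], "rot": [0, 0, 0]}, {"dp": [0, 0, 0], "rot": [0, 0, 0]}, {"dp": [0, 0, 0], "rot": [0, 0, 0]}, {"dp": [0, 0, 0], "rot": [0, 0, 0]}, {"dp": [0, 0, 0], "rot": [0, 0, 0]}, {"dp": [0, 0, 0], "rot": [0, 0, 0]}])

```text
t: 8.53
ee_pos: [0.4903, 0.1896, 0.0562]
tool_rot: [-0.0, 0.644, 0.765, -0.0]
force: [-0.2, -0.1, 1.9]
finger_gap: 0.0008
grasp_force: 0.2
```

```bash
python3 - <<'E'
from workcell import ctrl
import cv2,numpy as np
b=ctrl.camera("side")["color"][205:295,235:345,::-1]
F=[]
for k in range(5): F.append(ctrl.get_obs()["force"]);ctrl.camera("wrist")
print(np.round(F,1).tolist(),ctrl.get_obs()["effort"].round(2))
cv2.imwrite("pics/p2.png",cv2.resize(b,None,fx=6,fy=6,interpolation=cv2.INTER_CUBIC))
E
```

```text
[[-0.0, -0.1, 0.4], [0.1, 0.3, 0.8], [0.2, -0.3, -1.1], [-0.5, -0.4, 0.8], [-0.3, -0.1, 0.5]] [ 4.000e-02 -4.533e+01  4.210e+00 -3.480e+01 -3.000e-02 -5.000e-02
  0.000e+00]
```

View pics/p2.png

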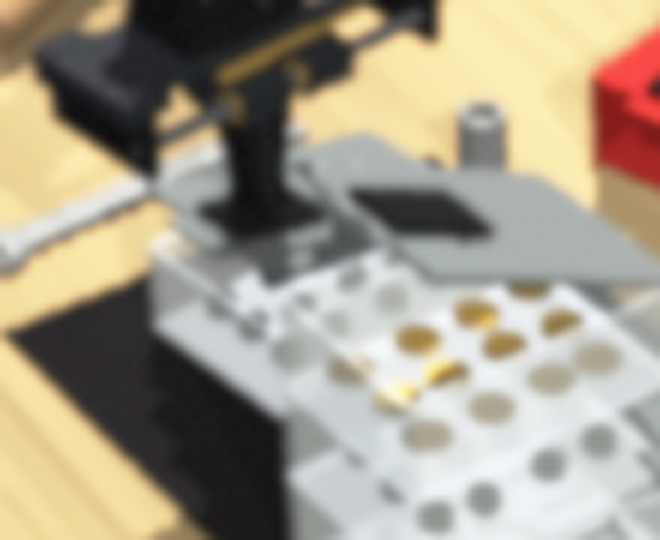

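The side crop shows the fingertips on the low pad at (260,220), with the lid nearly flat. The force is still about 1 N, so I'll go on in small steps.

Call:
carry_out(commands=[{"dp": [0, 0, -0.005], "rot": [0, 0, 0]}, {"dp": [0, 0, -0.005], "rot": [0, 0, 0]}, {"dp": [0, 0, -0.005], "rot": [0, 0, 0]}, {"dp": [0, 0, 0], "rot": [0, 0, 0]}, {"dp": [0, 0, 0], "rot": [0, 0, 0]}, {"dp": [0, 0, 0], "rot": [0, 0, 0]}, {"dp": [0, 0, 0], "rot": [0, 0, 0]}, {"dp": [0, 0, 0], "rot": [0, 0, 0]}, {"dp": [0, 0, 0], "rot": [0, 0, 0]}, {"dp": [0, 0, 0], "rot": [0, 0, 0]}])

```text
t: 9.67
ee_pos: [0.4903, 0.1895, 0.0546]
tool_rot: [-0.0, 0.644, 0.765, -0.0]
force: [-0.0, 0.7, 0.0]
finger_gap: 0.0006
grasp_force: 0.1
```

Call:
carry_out(commands=[{"dp": [0, 0, -0.005], "rot": [0, 0, 0]}, {"dp": [0, 0, -0.005], "rot": [0, 0, 0]}, {"dp": [0, 0, -0.005], "rot": [0, 0, 0]}, {"dp": [0, 0, 0], "rot": [0, 0, 0]}, {"dp": [0, 0, 0], "rot": [0, 0, 0]}, {"dp": [0, 0, 0], "rot": [0, 0, 0]}, {"dp": [0, 0, 0], "rot": [0, 0, 0]}, {"dp": [0, 0, 0], "rot": [0, 0, 0]}, {"dp": [0, 0, 0], "rot": [0, 0, 0]}, {"dp": [0, 0, 0], "rot": [0, 0, 0]}])

```text
t: 10.5
ee_pos: [0.4903, 0.1896, 0.0531]
tool_rot: [-0.0, 0.644, 0.765, -0.0]
force: [0.9, -0.6, 0.7]
finger_gap: 0.0002
grasp_force: 0.1
```

```bash
python3 - <<'E'
from workcell import ctrl
import numpy as np
F=[]
for k in range(5): F.append(ctrl.get_obs()["force"]);ctrl.camera("wrist")
print(np.mean(F,0).round(2),ctrl.get_obs()["effort"].round(2),ctrl.get_obs()["ft_torque"])
E
```

```text
[ 0.33 -0.41  0.69] [ 2.000e-02 -4.553e+01  4.270e+00 -3.465e+01 -4.000e-02 -2.000e-02
  0.000e+00] [-0.02044365  0.11021683 -0.01720833]
```

Call:
carry_out(commands=[{"dp": [0, 0, -0.005], "rot": [0, 0, 0]}, {"dp": [0, 0, -0.005], "rot": [0, 0, 0]}, {"dp": [0, 0, -0.005], "rot": [0, 0, 0]}, {"dp": [0, 0, 0], "rot": [0, 0, 0]}, {"dp": [0, 0, 0], "rot": [0, 0, 0]}, {"dp": [0, 0, 0], "rot": [0, 0, 0]}, {"dp": [0, 0, 0], "rot": [0, 0, 0]}, {"dp": [0, 0, 0], "rot": [0, 0, 0]}, {"dp": [0, 0, 0], "rot": [0, 0, 0]}, {"dp": [0, 0, 0], "rot": [0, 0, 0]}])

```text
t: 11.58
ee_pos: [0.4903, 0.1896, 0.0517]
tool_rot: [-0.0, 0.644, 0.765, -0.0]
force: [0.1, 0.3, -0.9]
finger_gap: 0.0006
grasp_force: 0.1
```

```bash
python3 - <<'E'
from workcell import ctrl
import cv2,numpy as np
o=ctrl.get_obs();c=ctrl.camera("side");f=240/np.tan(np.radians(c["fovy"]/2));W=c["world_to_cam"]
def pr(p): q=W[:3,:3]@p+W[:3,3];return np.array([f*q[0]/q[2]+c["cx"],f*q[1]/q[2]+c["cy"]])
im=cv2.resize(c["color"][205:295,235:345,::-1],None,fx=7,fy=7,interpolation=cv2.INTER_CUBIC)
h=np.array([.5982,.2076,.05]);X=np.array([np.cos(.168),np.sin(.168),0]);Y=np.array([-X[1],X[0],0])
L=lambda a,b,z:tuple(int(v) for v in ((pr(h-a*X+b*Y+[0,0,z])-[235,205]+.5)*7))
for s in(-.052,.052):cv2.line(im,L(0,s,.004),L(.14,s,.004),(0,255,0),1)
cv2.line(im,L(.14,-.052,.004),L(.14,.052,.004),(0,255,0),1)
pad=[L(a,b,.01) for a,b in((.083,-.018),(.083,.018),(.137,.018),(.137,-.018))]
cv2.polylines(im,[np.array(pad)],True,(0,0,255),1)
cv2.circle(im,tuple(int(v) for v in ((pr(o["ee_pos"])-[235,205]+.5)*7)),4,(255,0,255),-1)
print(o["ee_pos"]);cv2.imwrite("pics/p3.png",im)
E
```

```text
[0.49029534 0.18956663 0.05166534]
```

View pics/p3.png

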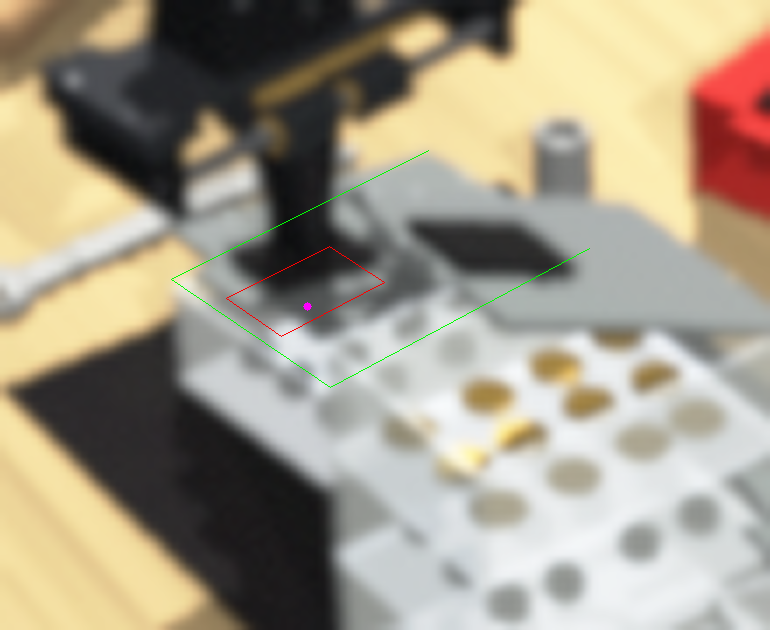

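The overlay shows the real fingertip at about (297,250), some 20 mm above the reported TCP, which projects to (307,306). The lid is still ajar, its corner at (180,225) against a shut corner at (172,280). So I'll keep going down and use force as the guide.

Call:
carry_out(commands=[{"dp": [0, 0, -0.01], "rot": [0, 0, 0]}, {"dp": [0, 0, -0.01], "rot": [0, 0, 0]}, {"dp": [0, 0, -0.01], "rot": [0, 0, 0]}, {"dp": [0, 0, -0.01], "rot": [0, 0, 0]}, {"dp": [0, 0, -0.01], "rot": [0, 0, 0]}, {"dp": [0, 0, -0.01], "rot": [0, 0, 0]}, {"dp": [0, 0, -0.01], "rot": [0, 0, 0]}, {"dp": [0, 0, -0.01], "rot": [0, 0, 0]}, {"dp": [0, 0, -0.01], "rot": [0, 0, 0]}, {"dp": [0, 0, 0], "rot": [0, 0, 0]}])

```text
t: 12.47
ee_pos: [0.4902, 0.1895, 0.0424]
tool_rot: [-0.0, 0.644, 0.765, -0.0]
force: [-0.0, -0.8, 0.8]
finger_gap: 0.0007
grasp_force: 0.2
```

Call:
carry_out(commands=[{"dp": [0, 0, -0.005], "rot": [0, 0, 0]}, {"dp": [0, 0, -0.005], "rot": [0, 0, 0]}, {"dp": [0, 0, -0.005], "rot": [0, 0, 0]}, {"dp": [0, 0, -0.005], "rot": [0, 0, 0]}, {"dp": [0, 0, 0], "rot": [0, 0, 0]}, {"dp": [0, 0, 0], "rot": [0, 0, 0]}, {"dp": [0, 0, 0], "rot": [0, 0, 0]}, {"dp": [0, 0, 0], "rot": [0, 0, 0]}, {"dp": [0, 0, 0], "rot": [0, 0, 0]}, {"dp": [0, 0, 0], "rot": [0, 0, 0]}])

```text
t: 13.3
ee_pos: [0.4903, 0.1896, 0.0407]
tool_rot: [0.0, 0.644, 0.765, 0.0]
force: [-0.2, -0.1, 0.1]
finger_gap: 0.0011
grasp_force: 0.2
```

Call:
carry_out(commands=[{"dp": [0, 0, -0.005], "rot": [0, 0, 0]}, {"dp": [0, 0, -0.005], "rot": [0, 0, 0]}, {"dp": [0, 0, -0.005], "rot": [0, 0, 0]}, {"dp": [0, 0, -0.005], "rot": [0, 0, 0]}, {"dp": [0, 0, 0], "rot": [0, 0, 0]}, {"dp": [0, 0, 0], "rot": [0, 0, 0]}, {"dp": [0, 0, 0], "rot": [0, 0, 0]}, {"dp": [0, 0, 0], "rot": [0, 0, 0]}, {"dp": [0, 0, 0], "rot": [0, 0, 0]}, {"dp": [0, 0, 0], "rot": [0, 0, 0]}])

```text
t: 14.13
ee_pos: [0.4903, 0.1896, 0.0386]
tool_rot: [-0.0, 0.644, 0.765, 0.0]
force: [-0.7, -0.6, -0.1]
finger_gap: 0.0005
grasp_force: 0.1
```

```bash
cat >ov.py <<'E'
import sys,cv2,numpy as np
from workcell import ctrl
G=dict(low=([.5982,.2076,.05],.168),mid=([.6259,-.1764,.10],-.158),tall=([.5668,-.0001,.15],.057))
o=ctrl.get_obs();F=[o["force"]];c=ctrl.camera("side")
for k in range(3):F.append(ctrl.get_obs()["force"]);ctrl.camera("wrist")
f=240/np.tan(np.radians(c["fovy"]/2));W=c["world_to_cam"]
h,y=G[sys.argv[1]];h=np.array(h);X=np.array([np.cos(y),np.sin(y),0]);Y=np.array([-X[1],X[0],0])
def pr(p): q=W[:3,:3]@p+W[:3,3];return np.array([f*q[0]/q[2]+c["cx"],f*q[1]/q[2]+c["cy"]])
u0=(pr(h-.07*X)-[55,45]).astype(int)
im=cv2.resize(c["color"][u0[1]:u0[1]+90,u0[0]:u0[0]+110,::-1],None,fx=7,fy=7,interpolation=cv2.INTER_CUBIC)
P=lambda p:tuple(int(v) for v in ((pr(p)-u0+.5)*7))
L=lambda a,b,z:P(h-a*X+b*Y+[0,0,z])
for q,k in(([(0,-.052,.004),(.14,-.052,.004),(.14,.052,.004),(0,.052,.004)],(0,255,0)),([(a,b,.01) for a,b in((.083,-.018),(.083,.018),(.137,.018),(.137,-.018))],(0,0,255))):
    cv2.polylines(im,[np.array([L(*v) for v in q])],True,k,1)
cv2.circle(im,P(o["ee_pos"]),4,(255,0,255),-1)
print(o["t"],o["ee_pos"],np.mean(F,0).round(2));cv2.imwrite(f"pics/{sys.argv[2]}.png",im)
E
python3 ov.py low p4
```

```text
14.1333 [0.49029922 0.18957608 0.03864558] [-0.57 -0.4  -0.04]
```

View pics/p4.png

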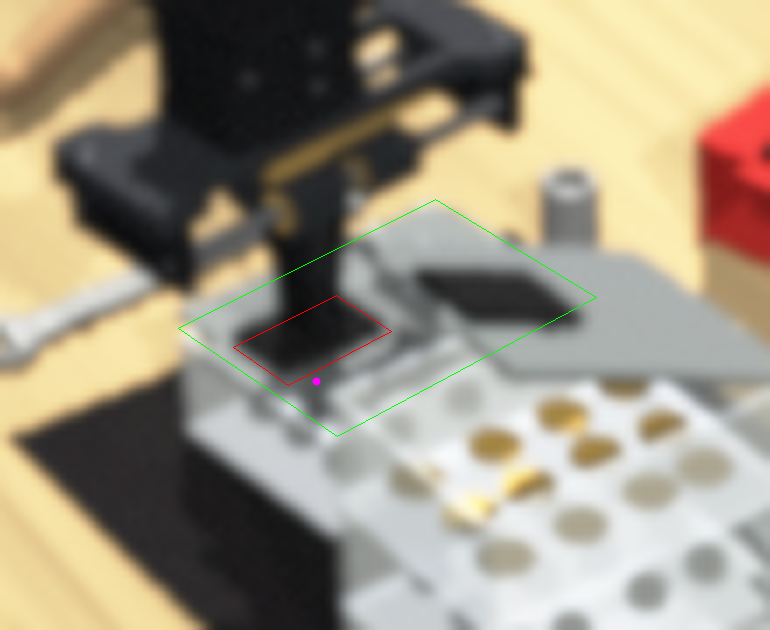

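The low pad is now within about 5 mm of the shut outline, with no stop force yet. I'll continue.

Call:
carry_out(commands=[{"dp": [0, 0, -0.005], "rot": [0, 0, 0]}, {"dp": [0, 0, -0.005], "rot": [0, 0, 0]}, {"dp": [0, 0, -0.005], "rot": [0, 0, 0]}, {"dp": [0, 0, -0.005], "rot": [0, 0, 0]}, {"dp": [0, 0, -0.005], "rot": [0, 0, 0]}, {"dp": [0, 0, -0.005], "rot": [0, 0, 0]}, {"dp": [0, 0, 0], "rot": [0, 0, 0]}, {"dp": [0, 0, 0], "rot": [0, 0, 0]}, {"dp": [0, 0, 0], "rot": [0, 0, 0]}, {"dp": [0, 0, 0], "rot": [0, 0, 0]}])

```text
t: 15.17
ee_pos: [0.4903, 0.1896, 0.0356]
tool_rot: [0.0, 0.644, 0.765, -0.0]
force: [0.8, 0.7, 0.6]
finger_gap: 0.0005
grasp_force: 0.1
```

Call:
carry_out(commands=[{"dp": [0, 0, -0.005], "rot": [0, 0, 0]}, {"dp": [0, 0, -0.005], "rot": [0, 0, 0]}, {"dp": [0, 0, -0.005], "rot": [0, 0, 0]}, {"dp": [0, 0, -0.005], "rot": [0, 0, 0]}, {"dp": [0, 0, 0], "rot": [0, 0, 0]}, {"dp": [0, 0, 0], "rot": [0, 0, 0]}, {"dp": [0, 0, 0], "rot": [0, 0, 0]}, {"dp": [0, 0, 0], "rot": [0, 0, 0]}, {"dp": [0, 0, 0], "rot": [0, 0, 0]}, {"dp": [0, 0, 0], "rot": [0, 0, 0]}])

```text
t: 16.0
ee_pos: [0.4903, 0.1896, 0.0337]
tool_rot: [0.0, 0.644, 0.765, 0.0]
force: [-0.1, 0.0, 0.2]
finger_gap: 0.0003
grasp_force: 0.1
```

Call:
carry_out(commands=[{"dp": [0, 0, -0.005], "rot": [0, 0, 0]}, {"dp": [0, 0, -0.005], "rot": [0, 0, 0]}, {"dp": [0, 0, -0.005], "rot": [0, 0, 0]}, {"dp": [0, 0, 0], "rot": [0, 0, 0]}, {"dp": [0, 0, 0], "rot": [0, 0, 0]}, {"dp": [0, 0, 0], "rot": [0, 0, 0]}, {"dp": [0, 0, 0], "rot": [0, 0, 0]}, {"dp": [0, 0, 0], "rot": [0, 0, 0]}, {"dp": [0, 0, 0], "rot": [0, 0, 0]}, {"dp": [0, 0, 0], "rot": [0, 0, 0]}])

```text
t: 16.83
ee_pos: [0.4903, 0.1896, 0.0322]
tool_rot: [-0.0, 0.644, 0.765, 0.0]
force: [0.1, -0.7, 0.3]
finger_gap: 0.0005
grasp_force: 0.1
```

```bash
python3 ov.py low p5
```

```text
16.8333 [0.49030878 0.1895877  0.03216697] [ 0.11 -0.04  0.17]
```

View pics/p5.png

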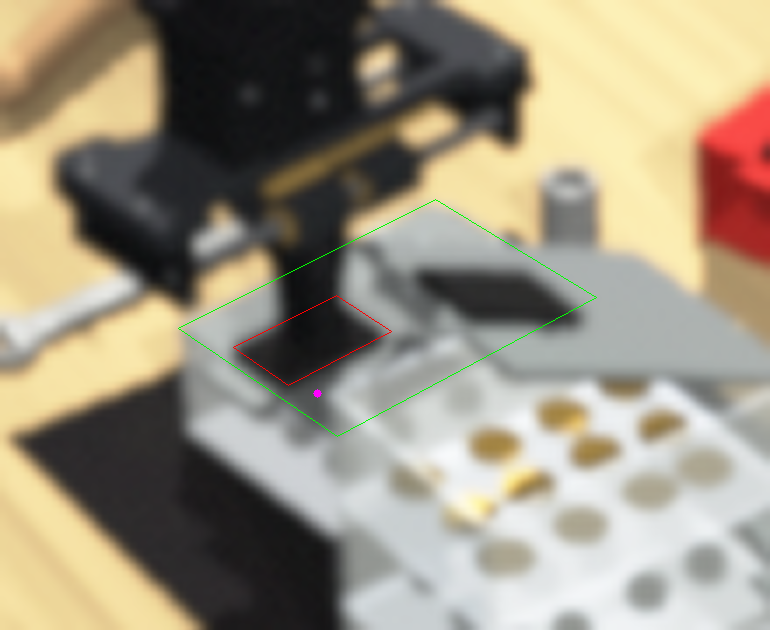

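The low pad now matches the shut outline to within about 1 to 2 mm. A little more travel should find the stop.

Call:
carry_out(commands=[{"dp": [0, 0, -0.004], "rot": [0, 0, 0]}, {"dp": [0, 0, -0.004], "rot": [0, 0, 0]}, {"dp": [0, 0, -0.004], "rot": [0, 0, 0]}, {"dp": [0, 0, 0], "rot": [0, 0, 0]}, {"dp": [0, 0, 0], "rot": [0, 0, 0]}, {"dp": [0, 0, 0], "rot": [0, 0, 0]}, {"dp": [0, 0, 0], "rot": [0, 0, 0]}, {"dp": [0, 0, 0], "rot": [0, 0, 0]}, {"dp": [0, 0, 0], "rot": [0, 0, 0]}, {"dp": [0, 0, 0], "rot": [0, 0, 0]}])

```text
t: 17.87
ee_pos: [0.4902, 0.1896, 0.0309]
tool_rot: [-0.0, 0.644, 0.765, -0.0]
force: [-0.1, 0.3, 1.9]
finger_gap: 0.0004
grasp_force: 0.7
```

Call:
carry_out(commands=[{"dp": [0, 0, -0.004], "rot": [0, 0, 0]}, {"dp": [0, 0, -0.004], "rot": [0, 0, 0]}, {"dp": [0, 0, 0], "rot": [0, 0, 0]}, {"dp": [0, 0, 0], "rot": [0, 0, 0]}, {"dp": [0, 0, 0], "rot": [0, 0, 0]}, {"dp": [0, 0, 0], "rot": [0, 0, 0]}, {"dp": [0, 0, 0], "rot": [0, 0, 0]}, {"dp": [0, 0, 0], "rot": [0, 0, 0]}, {"dp": [0, 0, 0], "rot": [0, 0, 0]}, {"dp": [0, 0, 0], "rot": [0, 0, 0]}])

```text
t: 18.7
ee_pos: [0.4903, 0.1896, 0.0301]
tool_rot: [-0.0, 0.644, 0.765, -0.0]
force: [-1.1, -1.2, 3.7]
finger_gap: 0.0007
grasp_force: 1.7
```

The stop is found: 1.9 N rose to 3.7 N over 0.8 mm, which matches the pad's 2.5 N/mm. So the low lid is shut and the fingertip sits about 28 mm above the reported TCP. Next I'll lift and cross to the middle stack.

Call:
carry_out(commands=[{"dp": [0, 0, 0.05], "rot": [0, 0, 0]}, {"dp": [0, 0, 0.1], "rot": [0, 0, 0]}, {"dp": [0, 0, 0.25], "rot": [0, 0, 0]}, {"dp": [0, 0, 0.25], "rot": [0, 0, 0]}, {"dp": [0, 0, 0.25], "rot": [0, 0, 0]}, {"dp": [0, 0, 0.25], "rot": [0, 0, 0]}, {"dp": [0, 0, 0.25], "rot": [0, 0, 0]}, {"dp": [0, 0, 0.25], "rot": [0, 0, 0]}, {"dp": [0, 0, 0.25], "rot": [0, 0, 0]}, {"dp": [0, 0, 0.25], "rot": [0, 0, 0]}])

```text
t: 19.53
ee_pos: [0.4902, 0.1892, 0.2473]
tool_rot: [0.0, 0.644, 0.765, 0.0]
force: [0.8, -0.3, 0.7]
finger_gap: 0.0004
grasp_force: 0.0
```

Call:
carry_out(commands=[{"dp": [0.033, -0.35, 0], "rot": [0, 0, -0.08]}, {"dp": [0.033, -0.35, 0], "rot": [0, 0, -0.08]}, {"dp": [0.033, -0.35, 0], "rot": [0, 0, -0.08]}, {"dp": [0.033, -0.35, 0], "rot": [0, 0, -0.08]}, {"dp": [0.033, -0.35, 0], "rot": [0, 0, -0.08]}, {"dp": [0.033, -0.35, 0], "rot": [0, 0, -0.08]}, {"dp": [0.033, -0.35, 0], "rot": [0, 0, -0.08]}, {"dp": [0.033, -0.35, 0], "rot": [0, 0, -0.08]}, {"dp": [0.033, -0.35, 0], "rot": [0, 0, 0]}, {"dp": [0.033, -0.35, 0], "rot": [0, 0, 0]}])

```text
t: 20.37
ee_pos: [0.5231, -0.1622, 0.2462]
tool_rot: [0.0, 0.758, 0.653, 0.001]
force: [1.3, -0.3, -0.1]
finger_gap: 0.0006
grasp_force: 0.0
```

Call:
carry_out(commands=[{"dp": [0, 0, -0.1], "rot": [0, 0, 0]}, {"dp": [0, 0, -0.2], "rot": [0, 0, 0]}, {"dp": [0, 0, -0.2], "rot": [0, 0, 0]}, {"dp": [0, 0, -0.2], "rot": [0, 0, 0]}, {"dp": [0, 0, -0.2], "rot": [0, 0, 0]}, {"dp": [0, 0, -0.1], "rot": [0, 0, 0]}, {"dp": [0, 0, -0.05], "rot": [0, 0, 0]}, {"dp": [0, 0, 0], "rot": [0, 0, 0]}, {"dp": [0, 0, 0], "rot": [0, 0, 0]}, {"dp": [0, 0, 0], "rot": [0, 0, 0]}])

```text
t: 21.2
ee_pos: [0.524, -0.1606, 0.1414]
tool_rot: [0.001, 0.757, 0.653, 0.001]
force: [-0.3, 1.1, 0.6]
finger_gap: 0.0002
grasp_force: 0.0
```

```bash
python3 - <<'E'
from workcell import ctrl
import pickle,numpy as np
from geo import *
d={n:ctrl.camera(n) for n in("top","side")}
T,S=d["top"],d["side"]
# low pad now
for thr in(40,60,80):
  a,b=blob(T,(271,251),45),blob(S,(279,243),thr);P,g=tri(T,a[0],S,b[0]);print("low",a,b,P.round(4),g.round(4))
E
```

```text
low (array([272.44886364, 252.76988636]), np.int32(352)) (array([278.46348884, 242.31947262]), np.int32(986)) [0.4888 0.1867 0.0748] 0.0024
low (array([272.44886364, 252.76988636]), np.int32(352)) (array([277.70909091, 247.25454545]), np.int32(110)) [0.4881 0.1888 0.0567] 0.0006
low (array([272.44886364, 252.76988636]), np.int32(352)) (array([277.54477612, 247.23880597]), np.int32(134)) [0.4878 0.1889 0.0568] 0.0011
```

The low pad triangulates to z≈57 mm against 60 mm expected, which is shut within calibration. Now the middle lid.

Call:
carry_out(commands=[{"dp": [0, 0, -0.05], "rot": [0, 0, 0]}, {"dp": [0, 0, -0.05], "rot": [0, 0, 0]}, {"dp": [0, 0, -0.05], "rot": [0, 0, 0]}, {"dp": [0, 0, -0.025], "rot": [0, 0, 0]}, {"dp": [0, 0, -0.025], "rot": [0, 0, 0]}, {"dp": [0, 0, -0.025], "rot": [0, 0, 0]}, {"dp": [0, 0, -0.025], "rot": [0, 0, 0]}, {"dp": [0, 0, -0.025], "rot": [0, 0, 0]}, {"dp": [-0.005, 0, -0.025], "rot": [0, 0, 0]}, {"dp": [-0.005, 0, -0.025], "rot": [0, 0, 0]}])

```text
t: 22.13
ee_pos: [0.5222, -0.1604, 0.1074]
tool_rot: [-0.0, 0.757, 0.653, -0.0]
force: [-1.4, -0.4, 1.2]
finger_gap: 0.0004
grasp_force: 0.3
```

Call:
carry_out(commands=[{"dp": [-0.005, 0, -0.02], "rot": [0, 0, 0]}, {"dp": [-0.005, 0, -0.02], "rot": [0, 0, 0]}, {"dp": [-0.005, 0, -0.02], "rot": [0, 0, 0]}, {"dp": [-0.005, 0, -0.02], "rot": [0, 0, 0]}, {"dp": [-0.005, 0, -0.02], "rot": [0, 0, 0]}, {"dp": [-0.005, 0, -0.02], "rot": [0, 0, 0]}, {"dp": [-0.005, 0, -0.02], "rot": [0, 0, 0]}, {"dp": [-0.005, 0, -0.02], "rot": [0, 0, 0]}, {"dp": [0, 0, -0.02], "rot": [0, 0, 0]}, {"dp": [0, 0, -0.01], "rot": [0, 0, 0]}])

```text
t: 22.97
ee_pos: [0.518, -0.1605, 0.0883]
tool_rot: [-0.0, 0.757, 0.653, -0.0]
force: [-1.3, -0.6, -0.0]
finger_gap: 0.0005
grasp_force: 0.3
```

Call:
carry_out(commands=[{"dp": [0, 0, -0.005], "rot": [0, 0, 0]}, {"dp": [0, 0, -0.005], "rot": [0, 0, 0]}, {"dp": [0, 0, -0.005], "rot": [0, 0, 0]}, {"dp": [0, 0, -0.005], "rot": [0, 0, 0]}, {"dp": [0, 0, 0], "rot": [0, 0, 0]}, {"dp": [0, 0, 0], "rot": [0, 0, 0]}, {"dp": [0, 0, 0], "rot": [0, 0, 0]}, {"dp": [0, 0, 0], "rot": [0, 0, 0]}, {"dp": [0, 0, 0], "rot": [0, 0, 0]}, {"dp": [0, 0, 0], "rot": [0, 0, 0]}])

```text
t: 23.8
ee_pos: [0.5183, -0.1605, 0.0867]
tool_rot: [0.0, 0.757, 0.653, 0.0]
force: [0.5, -0.3, 0.5]
finger_gap: 0.0002
grasp_force: 0.2
```

Call:
carry_out(commands=[{"dp": [0, 0, -0.005], "rot": [0, 0, 0]}, {"dp": [0, 0, -0.005], "rot": [0, 0, 0]}, {"dp": [0, 0, -0.005], "rot": [0, 0, 0]}, {"dp": [0, 0, -0.005], "rot": [0, 0, 0]}, {"dp": [0, 0, -0.005], "rot": [0, 0, 0]}, {"dp": [0, 0, -0.005], "rot": [0, 0, 0]}, {"dp": [0, 0, -0.005], "rot": [0, 0, 0]}, {"dp": [0, 0, 0], "rot": [0, 0, 0]}, {"dp": [0, 0, 0], "rot": [0, 0, 0]}, {"dp": [0, 0, 0], "rot": [0, 0, 0]}])

```text
t: 24.63
ee_pos: [0.5183, -0.1604, 0.0831]
tool_rot: [0.0, 0.757, 0.653, 0.0]
force: [-0.8, 0.5, 0.2]
finger_gap: 0.0005
grasp_force: 0.1
```

Call:
carry_out(commands=[{"dp": [0, 0, -0.005], "rot": [0, 0, 0]}, {"dp": [0, 0, -0.005], "rot": [0, 0, 0]}, {"dp": [0, 0, -0.005], "rot": [0, 0, 0]}, {"dp": [0, 0, 0], "rot": [0, 0, 0]}, {"dp": [0, 0, 0], "rot": [0, 0, 0]}, {"dp": [0, 0, 0], "rot": [0, 0, 0]}, {"dp": [0, 0, 0], "rot": [0, 0, 0]}, {"dp": [0, 0, 0], "rot": [0, 0, 0]}, {"dp": [0, 0, 0], "rot": [0, 0, 0]}, {"dp": [0, 0, 0], "rot": [0, 0, 0]}])

```text
t: 25.47
ee_pos: [0.5183, -0.1604, 0.0817]
tool_rot: [0.0, 0.757, 0.653, 0.0]
force: [0.1, 1.0, 0.4]
finger_gap: 0.0003
grasp_force: 0.1
```

Call:
carry_out(commands=[{"dp": [0, 0, -0.005], "rot": [0, 0, 0]}, {"dp": [0, 0, -0.005], "rot": [0, 0, 0]}, {"dp": [0, 0, -0.005], "rot": [0, 0, 0]}, {"dp": [0, 0, 0], "rot": [0, 0, 0]}, {"dp": [0, 0, 0], "rot": [0, 0, 0]}, {"dp": [0, 0, 0], "rot": [0, 0, 0]}, {"dp": [0, 0, 0], "rot": [0, 0, 0]}, {"dp": [0, 0, 0], "rot": [0, 0, 0]}, {"dp": [0, 0, 0], "rot": [0, 0, 0]}, {"dp": [0, 0, 0], "rot": [0, 0, 0]}])

```text
t: 26.3
ee_pos: [0.5183, -0.1604, 0.0802]
tool_rot: [0.0, 0.757, 0.653, 0.0]
force: [-1.1, 0.5, 2.8]
finger_gap: 0.0003
grasp_force: 1.6
```

Call:
carry_out(commands=[{"dp": [0, 0, -0.004], "rot": [0, 0, 0]}, {"dp": [0, 0, -0.003], "rot": [0, 0, 0]}, {"dp": [0, 0, 0], "rot": [0, 0, 0]}, {"dp": [0, 0, 0], "rot": [0, 0, 0]}, {"dp": [0, 0, 0], "rot": [0, 0, 0]}, {"dp": [0, 0, 0], "rot": [0, 0, 0]}, {"dp": [0, 0, 0], "rot": [0, 0, 0]}, {"dp": [0, 0, 0], "rot": [0, 0, 0]}, {"dp": [0, 0, 0], "rot": [0, 0, 0]}, {"dp": [0, 0, 0], "rot": [0, 0, 0]}])

```text
t: 27.13
ee_pos: [0.5184, -0.1605, 0.0795]
tool_rot: [0.0, 0.757, 0.653, 0.0]
force: [-0.8, -0.0, 4.8]
finger_gap: 0.0003
grasp_force: 2.5
```

The middle lid is shut too, at 2.8 N rising to 4.8 N. On to the tallest.

Call:
carry_out(commands=[{"dp": [0, 0, 0.05], "rot": [0, 0, 0]}, {"dp": [0, 0, 0.1], "rot": [0, 0, 0]}, {"dp": [0, 0, 0.2], "rot": [0, 0, 0]}, {"dp": [0, 0, 0.2], "rot": [0, 0, 0]}, {"dp": [0, 0, 0.2], "rot": [0, 0, 0]}, {"dp": [0, 0, 0.2], "rot": [0, 0, 0]}, {"dp": [0, 0, 0.2], "rot": [0, 0, 0]}, {"dp": [0, 0, 0.2], "rot": [0, 0, 0]}, {"dp": [0, 0, 0.2], "rot": [0, 0, 0]}, {"dp": [0, 0, 0.2], "rot": [0, 0, 0]}])

```text
t: 27.97
ee_pos: [0.5179, -0.1606, 0.256]
tool_rot: [-0.0, 0.758, 0.653, 0.0]
force: [0.1, 0.5, 0.3]
finger_gap: 0.0004
grasp_force: 0.0
```

Call:
carry_out(commands=[{"dp": [-0.052, 0.155, 0], "rot": [0, 0, 0.041]}, {"dp": [-0.052, 0.155, 0], "rot": [0, 0, 0.041]}, {"dp": [-0.052, 0.155, 0], "rot": [0, 0, 0.041]}, {"dp": [-0.052, 0.155, 0], "rot": [0, 0, 0.041]}, {"dp": [-0.052, 0.155, 0], "rot": [0, 0, 0.041]}, {"dp": [-0.052, 0.155, 0], "rot": [0, 0, 0.041]}, {"dp": [-0.052, 0.155, 0], "rot": [0, 0, 0.041]}, {"dp": [-0.052, 0.155, 0], "rot": [0, 0, 0.041]}, {"dp": [-0.052, 0.155, 0], "rot": [0, 0, 0.041]}, {"dp": [-0.052, 0.155, 0], "rot": [0, 0, 0.041]}])

```text
t: 28.8
ee_pos: [0.4657, -0.004, 0.2545]
tool_rot: [0.0, 0.686, 0.728, 0.0]
force: [0.0, 0.0, 0.4]
finger_gap: 0.0007
grasp_force: 0.0
```

Call:
carry_out(commands=[{"dp": [0, 0, 0], "rot": [0, 0, 0]}, {"dp": [0, 0, -0.1], "rot": [0, 0, 0]}, {"dp": [0, 0, -0.15], "rot": [0, 0, 0]}, {"dp": [0, 0, -0.15], "rot": [0, 0, 0]}, {"dp": [0, 0, -0.1], "rot": [0, 0, 0]}, {"dp": [0, 0, -0.05], "rot": [0, 0, 0]}, {"dp": [0, 0, 0], "rot": [0, 0, 0]}, {"dp": [0, 0, 0], "rot": [0, 0, 0]}, {"dp": [0, 0, 0], "rot": [0, 0, 0]}, {"dp": [0, 0, 0], "rot": [0, 0, 0]}])

```text
t: 29.63
ee_pos: [0.4668, -0.0055, 0.2001]
tool_rot: [0.0, 0.687, 0.727, 0.0]
force: [0.0, -0.5, -1.1]
finger_gap: 0.0002
grasp_force: 0.0
```

Call:
carry_out(commands=[{"dp": [0, 0, -0.04], "rot": [0, 0, 0]}, {"dp": [0, 0, -0.04], "rot": [0, 0, 0]}, {"dp": [0, 0, -0.025], "rot": [0, 0, 0]}, {"dp": [0, 0, -0.025], "rot": [0, 0, 0]}, {"dp": [0, 0, -0.025], "rot": [0, 0, 0]}, {"dp": [0, 0, -0.025], "rot": [0, 0, 0]}, {"dp": [0, 0, -0.025], "rot": [0, 0, 0]}, {"dp": [0, 0, -0.025], "rot": [0, 0, 0]}, {"dp": [0, 0, -0.025], "rot": [0, 0, 0]}, {"dp": [-0.005, 0, -0.025], "rot": [0, 0, 0]}])

```text
t: 30.47
ee_pos: [0.4659, -0.0054, 0.1713]
tool_rot: [0.0, 0.687, 0.727, 0.0]
force: [-0.7, -0.3, 0.7]
finger_gap: 0.0005
grasp_force: 0.3
```

Call:
carry_out(commands=[{"dp": [-0.008, 0, -0.02], "rot": [0, 0, 0]}, {"dp": [-0.008, 0, -0.02], "rot": [0, 0, 0]}, {"dp": [-0.008, 0, -0.02], "rot": [0, 0, 0]}, {"dp": [-0.008, 0, -0.02], "rot": [0, 0, 0]}, {"dp": [-0.008, 0, -0.02], "rot": [0, 0, 0]}, {"dp": [-0.008, 0, -0.02], "rot": [0, 0, 0]}, {"dp": [-0.008, 0, -0.02], "rot": [0, 0, 0]}, {"dp": [-0.006, 0, -0.02], "rot": [0, 0, 0]}, {"dp": [-0.006, 0, -0.02], "rot": [0, 0, 0]}, {"dp": [-0.006, 0, -0.02], "rot": [0, 0, 0]}])

```text
t: 31.3
ee_pos: [0.4583, -0.0054, 0.1513]
tool_rot: [-0.0, 0.687, 0.727, 0.0]
force: [0.2, -0.6, 1.5]
finger_gap: 0.0007
grasp_force: 0.3
```

Call:
carry_out(commands=[{"dp": [0, 0, -0.015], "rot": [0, 0, 0]}, {"dp": [0, 0, -0.015], "rot": [0, 0, 0]}, {"dp": [0, 0, -0.015], "rot": [0, 0, 0]}, {"dp": [0, 0, -0.015], "rot": [0, 0, 0]}, {"dp": [0, 0, -0.015], "rot": [0, 0, 0]}, {"dp": [0, 0, -0.015], "rot": [0, 0, 0]}, {"dp": [0, 0, -0.015], "rot": [0, 0, 0]}, {"dp": [0, 0, -0.015], "rot": [0, 0, 0]}, {"dp": [0, 0, -0.01], "rot": [0, 0, 0]}, {"dp": [0, 0, -0.005], "rot": [0, 0, 0]}])

```text
t: 32.13
ee_pos: [0.4583, -0.0054, 0.1378]
tool_rot: [-0.0, 0.687, 0.727, -0.0]
force: [0.2, -0.0, 0.6]
finger_gap: 0.0005
grasp_force: 0.3
```

Call:
carry_out(commands=[{"dp": [0, 0, -0.005], "rot": [0, 0, 0]}, {"dp": [0, 0, -0.005], "rot": [0, 0, 0]}, {"dp": [0, 0, -0.005], "rot": [0, 0, 0]}, {"dp": [0, 0, -0.005], "rot": [0, 0, 0]}, {"dp": [0, 0, -0.005], "rot": [0, 0, 0]}, {"dp": [0, 0, -0.005], "rot": [0, 0, 0]}, {"dp": [0, 0, -0.005], "rot": [0, 0, 0]}, {"dp": [0, 0, -0.005], "rot": [0, 0, 0]}, {"dp": [0, 0, 0], "rot": [0, 0, 0]}, {"dp": [0, 0, 0], "rot": [0, 0, 0]}])

```text
t: 32.97
ee_pos: [0.4584, -0.0055, 0.1339]
tool_rot: [-0.0, 0.687, 0.727, -0.0]
force: [0.6, 0.2, 0.4]
finger_gap: 0.0003
grasp_force: 0.2
```

Call:
carry_out(commands=[{"dp": [0, 0, -0.005], "rot": [0, 0, 0]}, {"dp": [0, 0, -0.005], "rot": [0, 0, 0]}, {"dp": [0, 0, -0.005], "rot": [0, 0, 0]}, {"dp": [0, 0, -0.005], "rot": [0, 0, 0]}, {"dp": [0, 0, -0.005], "rot": [0, 0, 0]}, {"dp": [0, 0, 0], "rot": [0, 0, 0]}, {"dp": [0, 0, 0], "rot": [0, 0, 0]}, {"dp": [0, 0, 0], "rot": [0, 0, 0]}, {"dp": [0, 0, 0], "rot": [0, 0, 0]}, {"dp": [0, 0, 0], "rot": [0, 0, 0]}])

```text
t: 33.8
ee_pos: [0.4584, -0.0054, 0.1315]
tool_rot: [0.0, 0.687, 0.727, 0.0]
force: [-0.6, 0.3, 0.1]
finger_gap: 0.0003
grasp_force: 0.1
```

Call:
carry_out(commands=[{"dp": [0, 0, -0.005], "rot": [0, 0, 0]}, {"dp": [0, 0, -0.005], "rot": [0, 0, 0]}, {"dp": [0, 0, -0.004], "rot": [0, 0, 0]}, {"dp": [0, 0, 0], "rot": [0, 0, 0]}, {"dp": [0, 0, 0], "rot": [0, 0, 0]}, {"dp": [0, 0, 0], "rot": [0, 0, 0]}, {"dp": [0, 0, 0], "rot": [0, 0, 0]}, {"dp": [0, 0, 0], "rot": [0, 0, 0]}, {"dp": [0, 0, 0], "rot": [0, 0, 0]}, {"dp": [0, 0, 0], "rot": [0, 0, 0]}])

```text
t: 34.63
ee_pos: [0.4585, -0.0054, 0.1301]
tool_rot: [0.0, 0.687, 0.727, 0.0]
force: [-0.3, -0.5, 3.1]
finger_gap: 0.0005
grasp_force: 1.7
```

Same signature as the other two. One last 0.7 mm, then I'll lift away.

Call:
carry_out(commands=[{"dp": [0, 0, -0.004], "rot": [0, 0, 0]}, {"dp": [0, 0, -0.003], "rot": [0, 0, 0]}, {"dp": [0, 0, 0], "rot": [0, 0, 0]}, {"dp": [0, 0, 0], "rot": [0, 0, 0]}, {"dp": [0, 0, 0], "rot": [0, 0, 0]}, {"dp": [0, 0, 0], "rot": [0, 0, 0]}, {"dp": [0, 0, 0], "rot": [0, 0, 0]}, {"dp": [0, 0, 0], "rot": [0, 0, 0]}, {"dp": [0, 0, 0], "rot": [0, 0, 0]}, {"dp": [0, 0, 0], "rot": [0, 0, 0]}])

```text
t: 35.47
ee_pos: [0.4585, -0.0054, 0.1294]
tool_rot: [0.0, 0.687, 0.727, 0.0]
force: [-1.3, 0.5, 4.9]
finger_gap: 0.0003
grasp_force: 2.5
```

Call:
carry_out(commands=[{"dp": [0, 0, 0.05], "rot": [0, 0, 0]}, {"dp": [0, 0, 0.1], "rot": [0, 0, 0]}, {"dp": [0, 0, 0.2], "rot": [0, 0, 0]}, {"dp": [0, 0, 0.2], "rot": [0, 0, 0]}, {"dp": [0, 0, 0.2], "rot": [0, 0, 0]}, {"dp": [0, 0, 0.2], "rot": [0, 0, 0]}, {"dp": [0, 0, 0.1], "rot": [0, 0, 0]}, {"dp": [0, 0, 0], "rot": [0, 0, 0]}, {"dp": [0, 0, 0], "rot": [0, 0, 0]}, {"dp": [0, 0, 0], "rot": [0, 0, 0]}])

```text
t: 36.3
ee_pos: [0.4578, -0.0055, 0.2333]
tool_rot: [-0.0, 0.687, 0.727, -0.001]
force: [0.3, -0.8, -0.6]
finger_gap: 0.0004
grasp_force: 0.0
```

```bash
python3 - <<'E'
from workcell import ctrl
import cv2
c=ctrl.camera("side");cv2.imwrite("pics/end.png",cv2.resize(c["color"][200:390,220:460,::-1],None,fx=3,fy=3,interpolation=cv2.INTER_CUBIC));print(ctrl.get_obs()["t"])
E
```

```text
36.35
```

View pics/end.png

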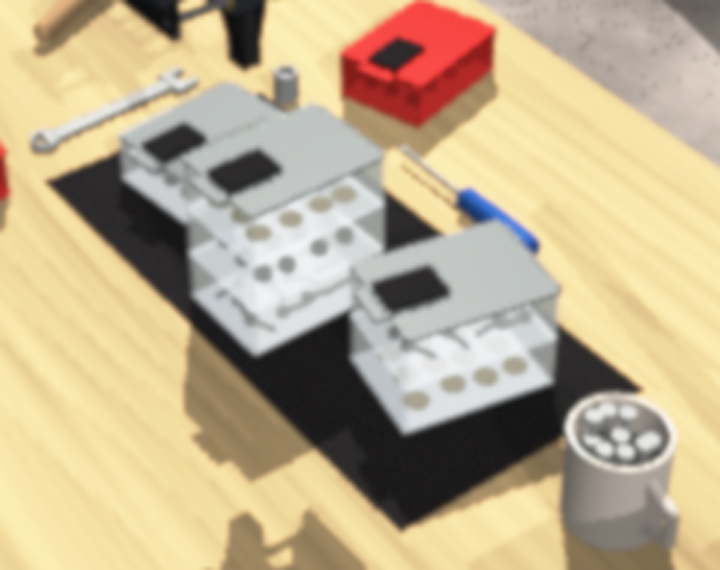

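All three lids lie flat on their bins, with pads at (174,143), (245,171) and (411,288). The fingers are clear and the mug, socket, spanner and screwdriver are undisturbed.

```bash
python3 -c "
from workcell import ctrl
print(ctrl.hand_in())"
```

```text
the job is handed in; nothing more can be done
None
```

I pressed all three lids shut in the order asked (low, middle, tall) at no more than about 5 N each. The last picture shows them flat with the loose items in place, and I handed the job in at about 36 s.

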